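Put the water filter on bypass

ROBOT

A 6-joint arm with a two-finger parallel gripper is mounted at the origin on the work surface. World frame = base frame: x ahead of the robot, y to its left, z up, the work surface at z = 0. Lengths are in mm, angles in degrees, forces in N, time in s.
With the tool pointing down it reaches from about 425 to 950 mm from the base axis. Payload 3.5 kg.
Tool frame: the origin (TCP) lies on the front face of the gripper's body, between the roots of the fingers; the fingertips stand 73 mm ahead of it and the grasp point (between the pads) lies 54 mm ahead of it; z points along the fingers, x is the direction in which the jaws open and shut, and the axes are right-handed (so a half turn about z gives the same grasp; the last joint's range is limited). The gripper opens to 85 mm and grips with 20 to 120 N. Pads are 22 mm wide; open, the fingers measure 114 mm over their backs; the gripper's body (76 mm by 85 mm) begins 54 mm behind the grasp point. The pads swing forward as they close: fully open they stand 13 mm farther back than shut.
Start: joints at [62.51, 16.404, 90.338, -0, 73.258, -8.594], TCP at [218.565, 638.621, 303.925] pointing down, gripper open.
Joint ranges: [-158.93, 158.93], [-51.34, 127.21], [12.03, 142.37], [-87.48, 267.48], [13.55, 161.25], [-162.69, 162.69]. Speed limits (degrees/s): [159.86, 159.86, 180, 180, 180, 180].

INTERFACE

Orientations are given as [roll, pitch, yaw] about the fixed x, y, z axes, in that order (R = Rz(yaw) Ry(pitch) Rx(roll)).
In Python, from workcell import * gives the robot as it stands.
- The arm moves only by the shell command python3 -m inch 'ROWS'. ROWS is JSON, one flat list of numbers, 7 for each row, row after row: the turn, a rotation vector about the tool's x, y, z scaled (see below), then the shift along the tool's x, y, z scaled (see below), then the opening, from -1 (shut) to 1 (fully open), so that 0 is half open. In form: [wx, wy, wz, tx, ty, tz, claw, wx, wy, wz, tx, ty, tz, claw, ...]. A call has 1 to 12 rows; each row shifts and turns the commanded pose from where the row before left it, along the tool's axes as they then stand; what a row does not reach is not made up. The controller multiplies each number of a shift by 0.04 m and each number of a turn by 0.15 rad. A row lasts 1/10 s, in which the tool goes at most 50 mm and 8.59 degrees, less where a joint would pass 70% of its speed; a pose out of reach is approached as far as the arm can. A call with a number of a shift or a turn outside -1 to 1 is refused whole. A call with a gripper value outside its range is refused whole. The fingers move at their own pace and stop on an object; the grip force is fixed at half the most. Time passes only in rows, so rows that do not move let the fingers close. It gives the time, the measured TCP pose, the force and the opening at its end, in the units of the state.
- get_state(): the state, without advancing time (a new reading comes with each control period).
- read_camera(name): name is "scene" or "top" or "wrist"; returns (picture, depth): 384x512x3 uint8, red, green, blue; 384x512 float32, mm along the optical axis (not along the pixel's ray), 0 where there is no reading.
- camera_params(name): a dict with "intrinsics" (3x3 intrinsics, pixels), "R" (3x3) and "t" (3): a world point X has camera coordinates R X + t. Camera axes: x right, y down, z forward; pixel columns grow to the right and rows downward; lengths in mm; the calibration is good to about 2 mm. A picture is of the moment at which its call begins: read the wrist's pose just before it. camera_params takes no time and is no camera call; for the wrist camera it gives the pose at the moment of the call.
- close_job(): hands the job in, once; it reports no verdict.
Trained networks look in the newest picture that a camera, given by its name, has taken for a name from the list of things; names that differ only in an ending like _2 or _b are one class to them, and where a whole thing is asked for, a point or a joint stands for the part that bears it (a point fixed in the world has none). Each returns a list of dicts, best first, with "p" (0 to 1); they miss things now and then, are a little off and sometimes report something else, mostly with a low value. They report only what shows in the picture. A call takes as long as a camera call.
- outline_of(camera, label): "region" (384x512 bool, what is visible of it) and "box" ([left, top, right, bottom] in pixels, round what is visible of it).
The state is a dict: "clock": time; "qpos": joint angles; "dq": joint speeds; "effort": joint torques, N m; "eef_pos": TCP position; "eef_rot": TCP orientation; "contact_force": force on the tool from outside, world axes, zero at the start; "torque": the same for the moment, N m; "gripper_width": opening from 0.0 (shut) to 1.0 (fully open).
Only numpy, scipy, OpenCV 4.12 (cv2) and the standard library are available. Lean on these libraries where they do the work, as an engineer would, in place of code of your own. Each camera call takes 0.05 s, during which the arm holds its last target.

TASK

The basement's water filter is due for a change, and the house must not lose water meanwhile. By pushing the valve levers with a fingertip, not pinching them, first open the bypass valve fully (lever in line with its pipe), then shut the valve on the pipe that carries the filter (lever square across its pipe). Leave the main valve open and do not disturb the jars, the tape and the wrench.

Things in the scene. Friction and masses are not known exactly. Their poses are not given: they have to be found in the camera images.
- manifold: plywood board 270 x 680 x 18 mm fixed on the table, turned up to 14 degrees; on it two parallel copper branch pipes along y, at x = -70 and +70 mm, joined by cross pipes at y = -230 and +200 mm. Pipes 22 mm thick, axis 55 mm above the table. Origin: on the table, midway between the two branch valves; x away from the robot, y left.
- filter_branch: the branch pipe that carries the filter, a white cylinder 160 mm long and 64 mm thick lying in line with the pipe, from y = -210 to -50 mm (top 87 mm above the table). Either the near or the far one of the two branches. Origin: on the table, straight below its valve's turning axis; y along the pipe, x away from the robot.
- bypass_branch: the plain branch pipe without a filter, otherwise the same and with the same frame. The other one of the two branches.
- filter_valve (a joint): lever of the brass ball valve on the filter branch. Value (rad): 0 = fully shut, lever square across its pipe, pointing along the branch's +x (away from the robot); 1.571 = fully open, lever along its pipe, pointing along the branch's +y (left). Opens anticlockwise seen from above; hard stops at both ends; stays where left; needs 3 to 5 N of push near its end. Starts 1.2 to 1.571.
- bypass_valve (a joint): lever of the like valve on the bypass branch. Value (rad): 0 = fully shut, lever square across its pipe, pointing along the branch's +x (away from the robot); 1.571 = fully open, lever along its pipe, pointing along the branch's +y (left). Opens anticlockwise seen from above; hard stops at both ends; stays where left; needs 3 to 5 N of push near its end. Starts 0 to 0.4.
- main_valve (a joint): third lever of the same kind, on the single main pipe beyond the left-hand cross pipe (its axis at x = 0, y = 270 mm of the board). Same joint meaning; starts open (1.45 to 1.571, lever along its pipe, pointing left) and must stay open.
- filter_valve_hub (a point): point on the vertical turning axis of the filter valve's lever, at the lever's mid height, 105 mm above the table; x along the lever to its free end. Lever 100 mm long; its outer 62 mm is a black grip 16 mm wide, from 96 to 114 mm above the table, with free air below it down to the pipe or board. The brass valve under the axis is up to 38 mm wide.
- filter_valve_tip (a point): middle of the free end of the filter valve's lever, 100 mm from its axis
- bypass_valve_hub (a point): point on the vertical turning axis of the bypass valve's lever, at the lever's mid height, 105 mm above the table; x along the lever to its free end. Lever 100 mm long; its outer 62 mm is a black grip 16 mm wide, from 96 to 114 mm above the table, with free air below it down to the pipe or board. The brass valve under the axis is up to 38 mm wide.
- bypass_valve_tip (a point): middle of the free end of the bypass valve's lever, 100 mm from its axis
- jar_tall: closed jar of preserves, 72 mm thick, 125 mm tall, loose on the right-hand far corner of the board; origin at the centre of its underside
- jar_short: closed jar, 72 mm thick, 85 mm tall, loose on the left-hand near corner of the board; origin at the centre of its underside
- tape_roll: roll of white tape, 54 mm across, 16 mm tall, lying loose on the board between the branches, left of the levers; origin at the centre of its underside
- wrench: small steel wrench about 160 mm long lying loose on the board between the branches, right of the levers; lies along its x axis, origin under its middle

How it is judged (in metres and radians):
On the way, in this order (a step that is already met when the one before it is completed fails the run):
1. the bypass valve is fully open while the filter valve is still open (value of joint bypass_valve above 1.45 rad and value of joint filter_valve above 0.9 rad), for 0.2 s.
2. the filter valve is fully shut with the bypass still open (value of joint filter_valve below 0.12 rad and value of joint bypass_valve above 1.45 rad), for 0.2 s.
At the end, for the whole second after the job is handed in: The bypass lever lies along its pipe (joint above 1.45 rad, within about 7 degrees of its stop), the filter lever stands across its pipe (below 0.12 rad, within 7 degrees of its stop), the main lever is still open (above 1.3 rad), all at rest; jars, tape and wrench within 20 mm of where they began (all of step 2 and value of joint main_valve above 1.3 rad and velocity of joint bypass_valve between -0.05 and 0.05 rad/s and velocity of joint filter_valve between -0.05 and 0.05 rad/s and distance of each of jar_tall, jar_short, tape_roll, wrench from where it was at the start of the episode below 0.02 m); the robot touches nothing.
It fails at once if the filter valve is closed more than half way before the bypass is open: the house loses water (value of joint filter_valve below 0.8 rad and value of joint bypass_valve below 1.35 rad).
It fails at once if the main valve is turned away from open (value of joint main_valve below 1.3 rad).
It fails at once if the bypass lever is pinched between the fingers (both sides pressed with more than 6 N at once) (contact force between the fingers and bypass_valve_c4 above 6 N and contact force between the fingers and bypass_valve_c5 above 6 N).
It fails at once if the filter lever is pinched between the fingers (both sides pressed with more than 6 N at once) (contact force between the fingers and filter_valve_c4 above 6 N and contact force between the fingers and filter_valve_c5 above 6 N).
It fails at once if a jar, the tape or the wrench is lifted, carried or shoved away (moved more than 20 mm) (distance of any of jar_tall, jar_short, tape_roll, wrench from where it was at the start of the episode above 0.02 m).
It also fails if it takes over 45 s, if anything falls off the work surface, if the arm or the gripper's body presses on something with over 40 N, if the wrist force passes 120 N, or if a joint passes its speed limit or range.

## Working session

There is one attempt and no reset: what is moved stays moved. The work goes in short steps, Python scripts to look and compute and a shell command to move; the robot and the scene stay as the last step left them, time stands still between calls to the robot, and variables do not carry over. Pictures are saved under pics/ and viewed, and the job is handed in when it is done.

```bash
ls; mkdir -p pics
python3 - <<'E'
from workcell import *
import cv2
s=get_state();print(s)
for n in("scene","top"):
    p,d=read_camera(n);cv2.imwrite(f"pics/{n}0.png",p[:,:,::-1]);c=camera_params(n);print(n,c)
E
```

```text
pics
{'clock': 0.0, 'qpos': array([ 6.25092497e+01,  1.64548295e+01,  9.04241940e+01,  3.11882504e-04,
        7.32583454e+01, -8.59364650e+00]), 'dq': array([ 0.05756673, -0.0249155 ,  0.00196969,  0.10220407,  0.04295687,
        0.0551882 ]), 'effort': array([ 5.04927866e-04, -4.05981231e+01, -2.92624104e+01, -1.49302391e-04,
        5.91028162e-03,  1.15403836e-05]), 'eef_pos': array([218.34415051, 638.18753982, 302.51771097]), 'eef_rot': array([-1.79979178e+02,  1.35782080e-01,  7.11028306e+01]), 'contact_force': array([ 2.60996514e-01, -1.42377210e-04, -1.94287229e-01]), 'torque': array([-0.0941544 , -0.03420966, -0.00760273]), 'gripper_width': 1.0013001197397928}
scene {'intrinsics': array([[377.04810201,   0.        , 259.01875758],
       [  0.        , 377.04810201, 193.10071707],
       [  0.        ,   0.        ,   1.        ]]), 'R': array([[-0.29950976,  0.95409047,  0.00229673],
       [ 0.76935793,  0.24294045, -0.59082003],
       [-0.56425373, -0.17518936, -0.80680011]]), 't': array([ 165.82370622, -398.938955  , 1302.74468932])}
top {'intrinsics': array([[487.54671661,   0.        , 253.32722336],
       [  0.        , 487.54671661, 188.3282549 ],
       [  0.        ,   0.        ,   1.        ]]), 'R': array([[-0.00199243, -0.99998576, -0.00495042],
       [-0.99817319,  0.0022877 , -0.06037432],
       [ 0.06038479,  0.00482108, -0.99816353]]), 't': array([  19.62566417,  586.64106113, 1184.63573298])}
```

View pics/scene0.png

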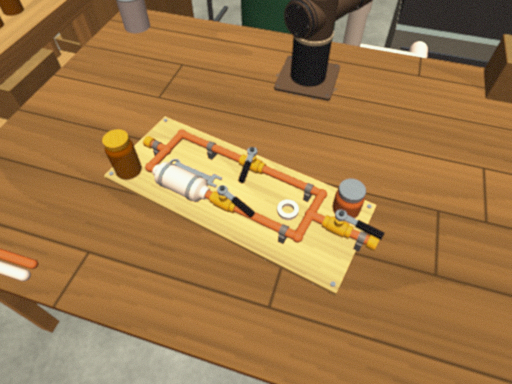

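View pics/top0.png

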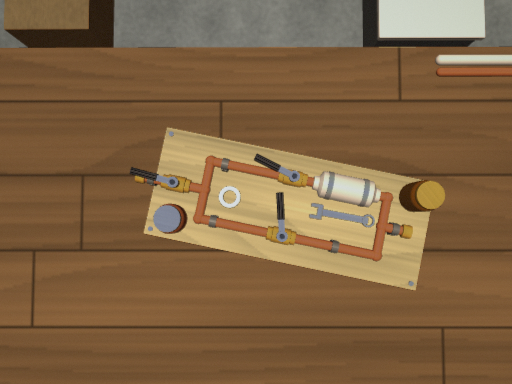

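The far branch carries the filter (cylinder at about 347,188). The near branch is the bypass, with its lever pointing up from (282,236) to (280,194). The main valve is at the left, around (172,182). Next I'll measure these.

```bash
cat > h.py <<'E'
from workcell import *
import numpy as np,cv2
def unproj(cam,uv,z):
    c=camera_params(cam);K=c["intrinsics"];R=c["R"];t=c["t"]
    uv=np.atleast_2d(uv).astype(float)
    r=np.c_[(uv[:,0]-K[0,2])/K[0,0],(uv[:,1]-K[1,2])/K[1,1],np.ones(len(uv))]
    o=-R.T@t; dd=r@R
    return o+dd*((z-o[2])/dd[:,2])[:,None]
def cloud(cam,d,m):
    c=camera_params(cam);K=c["intrinsics"]
    v,u=np.nonzero(m&(d>0));z=d[v,u]
    P=np.c_[(u-K[0,2])/K[0,0]*z,(v-K[1,2])/K[1,1]*z,z]
    return (P-c["t"])@c["R"]
E
python3 - <<'E'
from h import *
for cam in("top","scene"):
    p,d=read_camera(cam)
    print(cam)
    for l in("filter_branch","bypass_branch","filter_valve","bypass_valve","main_valve","jar_tall","jar_short","tape_roll","wrench"):
        for o in outline_of(cam,l)[:2]:
            P=cloud(cam,d,o["region"]);
            print(l,round(o["p"],2),np.round(o["box"]),len(P),np.round(np.median(P,0)) if len(P) else '', np.round(np.percentile(P[:,2],98)) if len(P) else '')
    a=cloud(cam,d,np.ones_like(d,bool)); rgb=p[d>0].astype(int)
    # black grips at height 96..120
    m=(a[:,2]>98)&(a[:,2]<125)&(rgb.max(1)<70)&(a[:,0]>300)
    Q=a[m]; 
    from scipy.cluster.hierarchy import fcluster,linkage
    k=fcluster(linkage(Q[:,:2]),15,'distance')
    for i in set(k):
        q=Q[k==i]
        if len(q)<15: continue
        c=q.mean(0);u,s,vt=np.linalg.svd(q[:,:2]-c[:2]);x=(q[:,:2]-c[:2])@vt[0]
        print("grip",len(q),c.round(1),vt[0].round(3),x.min().round(),x.max().round())
E
```

```text
top
filter_branch 0.68 [213. 154. 386. 209.] 2976 [ 599. -145.   76.] 114.0
bypass_branch 0.72 [202. 190. 373. 259.] 1829 [476. -47.  66.] 115.0
filter_valve 0.66 [255. 157. 299. 184.] 366 [628. -36. 110.] 117.0
bypass_valve 0.54 [277. 193. 287. 243.] 383 [514. -45. 110.] 118.0
main_valve 0.63 [130. 167. 177. 187.] 371 [608. 244. 110.] 117.0
jar_tall 0.69 [399. 179. 444. 214.] 1238 [ 562. -358.  139.] 147.0
jar_tall 0.68 [276. 193. 288. 244.] 371 [516. -45. 110.] 118.0
jar_short 0.85 [155. 206. 187. 233.] 796 [512. 208. 102.] 107.0
tape_roll 0.48 [219. 184. 244. 206.] 289 [567.  75.  33.] 38.0
grip 46 [ 558.9 -343.7  104.2] [-0.991 -0.135] -35.0 30.0
grip 165 [615.6 269.7 111.7] [-0.278 -0.961] -29.0 31.0
grip 168 [640.5 -12.3 111.8] [-0.452 -0.892] -29.0 30.0
grip 142 [541.9 -41.8 111.6] [-0.999 -0.052] -29.0 29.0
scene
filter_branch 0.63 [150. 164. 293. 241.] 2635 [ 616. -125.   71.] 112.0
bypass_branch 0.86 [183. 133. 322. 203.] 1710 [486. -38.  63.] 113.0
filter_valve 0.57 [219. 182. 257. 216.] 395 [631. -31. 108.] 115.0
bypass_valve 0.6 [241. 149. 252. 184.] 251 [524. -39. 109.] 115.0
main_valve 0.79 [337. 208. 385. 242.] 452 [612. 250. 108.] 115.0
jar_tall 0.86 [104. 126. 143. 179.] 1322 [ 584. -352.  108.] 143.0
jar_short 0.71 [336. 180. 369. 218.] 960 [532. 219.  95.] 104.0
tape_roll 0.69 [278. 199. 298. 220.] 301 [572.  80.  31.] 35.0
wrench 0.84 [172. 158. 224. 189.] 344 [ 521. -175.   23.] 72.0
grip 192 [619.8 271.4 110.1] [-0.251 -0.968] -29.0 30.0
grip 102 [547.1 -39.5 110.5] [0.999 0.048] -35.0 27.0
grip 142 [645.9 -10.4 110.3] [0.439 0.899] -32.0 29.0
```

```bash
python3 -m inch '[0,0,0.99,0,0,0,-1, 0,0,0.99,0,0,0,-1, 0,0,0.99,0,0,0,-1, 0,0,0.99,0,0,0,-1, 0,0,0.99,0,0,0,-1, 0,0,0.99,0,0,0,-1, 0,0,0.99,0,0,0,-1, 0,0,0.99,0,0,0,-1, 0,0,0,0,0,0,-1]'
```

```text
clock: 2.0
eef_pos: [218.6, 638.6, 303.9]
eef_rot: [-180.0, 0.0, 3.0]
contact_force: [0.1, -0.7, -0.1]
gripper_width: -0.002
```

```bash
python3 -m inch '[0,0,0,0.3,0.77,0,-1,0,0,0,0.3,0.77,0,-1,0,0,0,0.3,0.77,0,-1,0,0,0,0.3,0.77,0,-1,0,0,0,0.3,0.77,0,-1,0,0,0,0.3,0.77,0,-1,0,0,0,0.3,0.77,0,-1,0,0,0,0.3,0.77,0,-1,0,0,0,0.3,0.77,0,-1,0,0,0,0.3,0.77,0,-1,0,0,0,0.3,0.77,0,-1,0,0,0,0.3,0.77,0,-1]'
python3 -m inch '[0,0,0,0.3,0.77,0,-1,0,0,0,0.3,0.77,0,-1,0,0,0,0.3,0.77,0,-1,0,0,0,0.3,0.77,0,-1,0,0,0,0.3,0.77,0,-1,0,0,0,0.3,0.77,0,-1,0,0,0,0.3,0.77,0,-1,0,0,0,0.3,0.77,0,-1,0,0,0,0.3,0.77,0,-1,0,0,0,0.3,0.77,0,-1,0,0,0,0.3,0.77,0,-1,0,0,0,0.3,0.77,0,-1]'
python3 - <<'E'
from h import *
p,d=read_camera("wrist");cv2.imwrite("pics/w1.png",p[:,:,::-1])
E
```

```text
clock: 3.2
eef_pos: [382.3, 275.9, 304.2]
eef_rot: [-180.0, -0.0, 3.3]
contact_force: [0.6, 0.0, 0.0]
gripper_width: 0.001
clock: 4.4
eef_pos: [545.7, -85.7, 304.1]
eef_rot: [180.0, -0.0, 3.2]
contact_force: [0.3, -0.4, -0.2]
gripper_width: -0.004
```

View pics/w1.png

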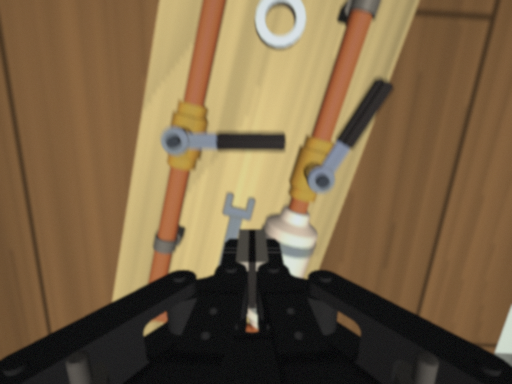

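The wrist view shows the closed fingertips at about (252,240), with the bypass hub at (175,141), its grip tip at (285,141), and the filter hub at (320,178). I'll refine the hub positions from this view.

```bash
cat > grips.py <<'E'
from h import *
import sys
from scipy.cluster.hierarchy import fcluster,linkage
def grips(cam,name=None):
    p,d=read_camera(cam)
    if name: cv2.imwrite(f"pics/{name}.png",p[:,:,::-1])
    m0=(d>0)&(np.indices(d.shape)[0]<(220 if cam=="wrist" else 400))
    a=cloud(cam,d,m0);rgb=p[m0].astype(int)
    m=(a[:,2]>98)&(a[:,2]<125)&(rgb.max(1)<70)&(a[:,0]>300)&(a[:,1]>-250)
    Q=a[m];Q=Q[::max(1,len(Q)//3000)]
    k=fcluster(linkage(Q[:,:2]),12,'distance')
    for i in set(k):
        q=Q[k==i]
        if len(q)<20: continue
        (cx,cy),(w,h),_=cv2.minAreaRect(q[:,:2].astype(np.float32));c=np.array([cx,cy])
        v=np.linalg.svd(q[:,:2]-q[:,:2].mean(0))[2][0]
        an=np.degrees(np.arctan2(v[1],v[0]))%180
        if an>160: an-=180
        v=np.array([np.cos(np.radians(an)),np.sin(np.radians(an))])
        print(cam,len(q),"ctr",c.round(1),"size",round(w),round(h),"z",np.median(q[:,2]).round(1),"ang",an.round(1),"val(yaw-12)",np.radians(an+12).round(3),"hub",(c-69*v).round(1))
if __name__=="__main__":
    for c in sys.argv[1:]: grips(c)
E
python3 grips.py wrist
```

```text
wrist 1061 ctr [539.3 -40.7] size 59 14 z 110.7 ang 2.4 val(yaw-12) 0.251 hub [470.4 -43.5]
wrist 1377 ctr [638.5 -11.7] size 60 16 z 110.4 ang 62.4 val(yaw-12) 1.298 hub [606.5 -72.8]
```

```bash
python3 -m inch '[0,0,0,0,0,0.7,-1,0,0,0,0,0,0.7,-1,0,0,0,0,0,0.7,-1,0,0,0,0,0,0.7,-1,0,0,0,0,0,0.6,-1,0,0,0,0,0,0,-1,0,0,0,0,0,0,-1]'
python3 - <<'E'
from h import *
p,d=read_camera("scene");cv2.imwrite("pics/s2.png",cv2.resize(p[100:260,120:330,::-1],None,fx=3,fy=3))
E
```

```text
clock: 5.2
eef_pos: [545.3, -83.8, 168.2]
eef_rot: [-180.0, 0.0, 3.1]
contact_force: [0.1, 0.2, 0.4]
gripper_width: -0.001
```

View pics/s2.png

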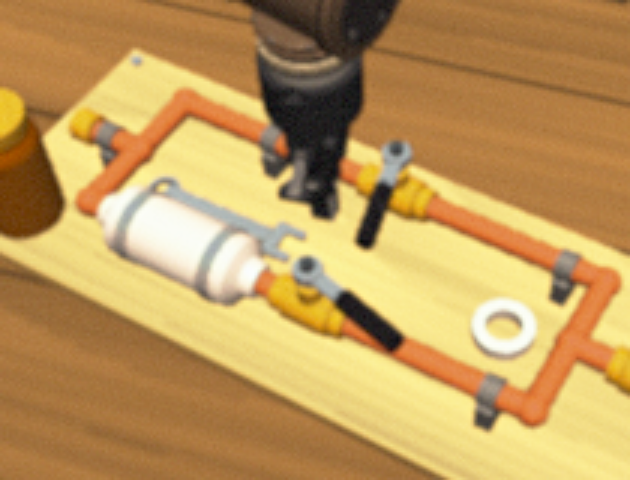

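```bash
python3 -m inch '[0,0,0,0,-0.2,0.15,-1,0,0,0,0,-0.2,0,-1,0,0,0,0,-0.15,0,-1,0,0,-0.58,0.04,-0.16,0,-1,0,0,-0.58,0.04,-0.16,0,-1,0,0,-0.58,0.04,-0.16,0,-1,0,0,-0.58,0.04,-0.16,0,-1,0,0,0,0,0,0,-1]'; python3 grips.py top scene
```

```text
clock: 6.05
eef_pos: [545.8, -35.6, 162.4]
eef_rot: [180.0, -0.0, 23.0]
contact_force: [0.1, -0.8, -0.3]
gripper_width: 0.002
top 150 ctr [615.4 269.5] size 60 16 z 111.7 ang 73.6 val(yaw-12) 1.495 hub [595.9 203.3]
top 151 ctr [640.3 -12.9] size 59 15 z 111.7 ang 62.7 val(yaw-12) 1.304 hub [608.7 -74.2]
scene 190 ctr [617.4 271.2] size 58 15 z 110.4 ang 75.2 val(yaw-12) 1.522 hub [599.8 204.5]
scene 79 ctr [544.2 -26.2] size 58 29 z 110.9 ang 12.4 val(yaw-12) 0.426 hub [476.8 -41. ]
scene 143 ctr [644.2 -10.9] size 62 14 z 110.0 ang 63.9 val(yaw-12) 1.326 hub [613.9 -72.9]
```

```bash
python3 -m inch '[0,0,-0.58,0.04,-0.18,0,-1,0,0,-0.58,0.04,-0.17,0,-1,0,0,-0.58,0.04,-0.17,0,-1,0,0,-0.58,0.04,-0.17,0,-1,0,0,-0.58,0.04,-0.17,0,-1,0,0,-0.58,0.04,-0.17,0,-1,0,0,-0.58,0.04,-0.17,0,-1,0,0,-0.58,0.04,-0.17,0,-1,0,0,0,0,0,0,-1]'; python3 grips.py top scene
```

```text
clock: 7.05
eef_pos: [521.1, 12.9, 162.6]
eef_rot: [179.9, -0.0, 62.8]
contact_force: [1.4, -2.0, 1.0]
gripper_width: -0.002
top 156 ctr [640.6 -12.9] size 60 15 z 111.6 ang 62.7 val(yaw-12) 1.304 hub [608.9 -74.2]
top 154 ctr [615.4 269.5] size 60 16 z 111.5 ang 73.9 val(yaw-12) 1.499 hub [596.2 203.3]
scene 189 ctr [617.7 271. ] size 58 15 z 110.3 ang 75.4 val(yaw-12) 1.526 hub [600.3 204.3]
scene 143 ctr [644.5 -10.9] size 61 13 z 110.7 ang 63.7 val(yaw-12) 1.321 hub [614.  -72.8]
scene 28 ctr [532.7  17.3] size 20 7 z 112.9 ang 82.4 val(yaw-12) 1.648 hub [523.7 -51.1]
```

```bash
python3 -m inch '[0,0,-0.58,0.04,-0.17,0,-1,0,0,-0.58,0.04,-0.17,0,-1,0,0,-0.58,0.04,-0.17,0,-1,0,0,0,0,-0.05,0,-1,0,0,0,0,0,0,-1]'; python3 -m inch '[0,0,0,0,-0.08,0,-1,0,0,0,0,0,0,-1]'; python3 grips.py top scene
```

```text
clock: 7.65
eef_pos: [505.4, 24.1, 163.1]
eef_rot: [179.2, 0.0, 77.7]
contact_force: [12.9, -5.2, -7.3]
gripper_width: -0.003
clock: 7.85
eef_pos: [504.7, 24.2, 163.5]
eef_rot: [178.6, -0.0, 77.6]
contact_force: [20.6, -7.3, -13.7]
gripper_width: 0.004
top 156 ctr [615.5 270. ] size 61 16 z 111.3 ang 74.2 val(yaw-12) 1.504 hub [596.6 203.6]
top 163 ctr [640.4 -13. ] size 59 15 z 111.7 ang 63.1 val(yaw-12) 1.311 hub [609.2 -74.6]
scene 190 ctr [617.8 271.1] size 58 17 z 110.3 ang 75.3 val(yaw-12) 1.524 hub [600.3 204.3]
scene 146 ctr [644.2 -10.7] size 60 14 z 110.4 ang 63.8 val(yaw-12) 1.324 hub [613.8 -72.6]
scene 26 ctr [511.1  38.1] size 8 35 z 113.3 ang 132.2 val(yaw-12) 2.517 hub [557.5 -13.1]
```

```bash
python3 -m inch '[0,0,0,0,0.3,0,-1,0,0,0,0,0.4,0,-1,0,0,0,0,0.3,-0.5,-1,0,0,0.6,0,0.3,-1,-1,0,0,0.6,0,0,-1,-1,0,0,0.6,0,0,-1,-1,0,0,0,0,0,0,-1,0,0,0,0,0,0,-1]';  python3 - <<'E'
from grips import *
for c in("wrist","top","scene"): grips(c,c+"3")
E
```

```text
clock: 8.75
eef_pos: [549.5, 15.4, 302.9]
eef_rot: [180.0, -0.1, 62.3]
contact_force: [-0.2, 0.5, -0.7]
gripper_width: 0.002
wrist 118 ctr [470.3 -45.3] size 10 9 z 113.4 ang 74.2 val(yaw-12) 1.504 hub [ 451.5 -111.7]
wrist 1161 ctr [484.7  20.4] size 60 15 z 109.1 ang 78.3 val(yaw-12) 1.577 hub [470.8 -47.1]
wrist 57 ctr [511.  189.6] size 47 11 z 98.8 ang 1.0 val(yaw-12) 0.227 hub [442.  188.3]
wrist 131 ctr [603.5 240.6] size 8 16 z 106.6 ang 155.5 val(yaw-12) 2.923 hub [666.2 212. ]
wrist 263 ctr [591.5 196.8] size 17 17 z 109.6 ang 65.7 val(yaw-12) 1.356 hub [563.1 133.9]
top 144 ctr [615.6 270.4] size 61 16 z 111.3 ang 74.0 val(yaw-12) 1.501 hub [596.6 204. ]
top 149 ctr [487.5  21.6] size 60 14 z 112.0 ang 78.5 val(yaw-12) 1.579 hub [473.7 -46. ]
top 149 ctr [640.4 -13. ] size 59 15 z 111.6 ang 62.8 val(yaw-12) 1.305 hub [608.8 -74.3]
scene 190 ctr [618.2 270.9] size 58 15 z 110.5 ang 75.2 val(yaw-12) 1.522 hub [600.5 204.2]
scene 143 ctr [644.5 -10.4] size 61 13 z 110.6 ang 63.5 val(yaw-12) 1.318 hub [613.8 -72.1]
scene 127 ctr [491.1  23.8] size 59 14 z 110.2 ang 78.8 val(yaw-12) 1.586 hub [477.7 -43.8]
```

View pics/scene3.png

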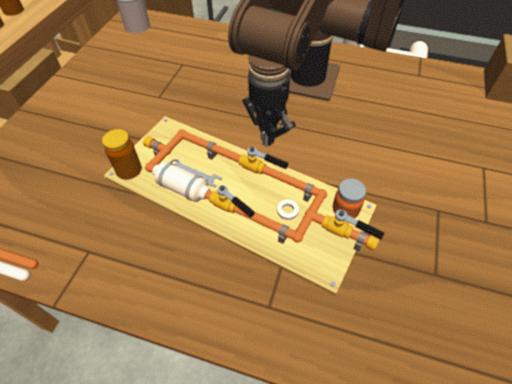

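View pics/wrist3.png

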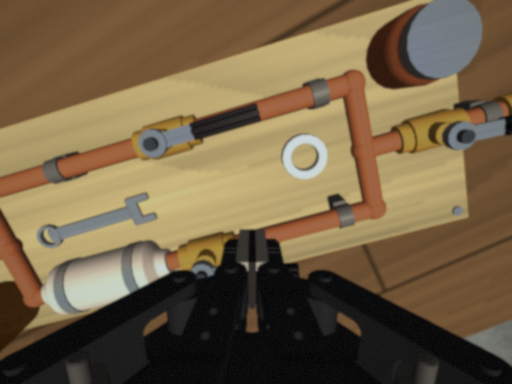

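The bypass is fully open, with its lever in line at (195-260,120) in the wrist view. Next I'll move to the near-left side of the filter lever.

```bash
python3 -m inch '[0,0,0,0.28,0.6,0,-1,0,0,0,0.27,0.64,0,-1,0,0,0,0,0,0.7,-1,0,0,0,0,0,0.7,-1,0,0,0,0,0,0.7,-1,0,0,0,0,0,0.7,-1,0,0,0,0,0,0.7,-1,0,0,0,0,0,0,-1,0,0,0,0,0,0,-1]'
```

```text
clock: 9.8
eef_pos: [602.6, 11.8, 160.5]
eef_rot: [-179.8, 0.1, 62.3]
contact_force: [0.9, -0.0, 0.7]
gripper_width: -0.003
```

Run:
```python
from h import *
p,d=read_camera("scene");cv2.imwrite("pics/s4.png",cv2.resize(p[100:260,120:330,::-1],None,fx=3,fy=3))
```

```text
(no output)
```

View pics/s4.png

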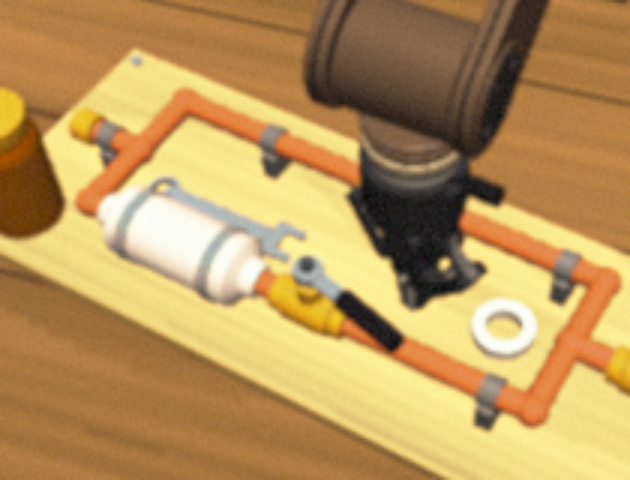

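```bash
python3 -m inch '[0,0,0,0,0.2,0,-1,0,0,0,0,0.2,0,-1,0,0,0,0,0.2,0,-1,0,0,0.58,0.04,0.165,0,-1,0,0,0.58,0.04,0.165,0,-1,0,0,0.58,0.04,0.165,0,-1,0,0,0.58,0.04,0.165,0,-1,0,0,0.58,0.04,0.165,0,-1,0,0,0.58,0.04,0.165,0,-1,0,0,0.58,0.04,0.165,0,-1,0,0,0,0,0,0,-1]'; python3 grips.py top scene
```

```text
clock: 10.95
eef_pos: [666.4, -22.7, 162.4]
eef_rot: [180.0, -0.0, 27.4]
contact_force: [-0.1, 0.4, 0.8]
gripper_width: -0.001
top 142 ctr [615.3 269.8] size 61 16 z 111.6 ang 73.7 val(yaw-12) 1.496 hub [596.  203.6]
scene 184 ctr [618.6 270.9] size 58 15 z 110.4 ang 75.2 val(yaw-12) 1.522 hub [601.  204.1]
scene 125 ctr [491.6  24. ] size 60 12 z 110.1 ang 78.5 val(yaw-12) 1.579 hub [477.8 -43.6]
scene 115 ctr [671.6 -39.5] size 64 13 z 110.9 ang 29.1 val(yaw-12) 0.717 hub [611.3 -73.1]
```

```bash
python3 -m inch '[0,0,0.58,0.04,0.165,0,-1,0,0,0.58,0.04,0.165,0,-1,0,0,0.58,0.04,0.165,0,-1,0,0,0.58,0.04,0.165,0,-1,0,0,0.58,0.04,0.165,0,-1,0,0,0.58,0.04,0.165,0,-1,0,0,0.58,0.04,0.165,0,-1,0,0,0,0,0,0,-1]'; python3 grips.py top scene
```

```text
clock: 11.85
eef_pos: [686.3, -64.3, 162.0]
eef_rot: [-180.0, 0.0, -7.4]
contact_force: [0.0, 0.5, 0.7]
gripper_width: -0.004
top 137 ctr [615.6 270.4] size 61 16 z 111.5 ang 74.1 val(yaw-12) 1.502 hub [596.6 204. ]
scene 122 ctr [491.3  23.9] size 60 13 z 110.2 ang 78.1 val(yaw-12) 1.572 hub [477.  -43.6]
scene 180 ctr [619.  270.7] size 58 14 z 110.4 ang 75.0 val(yaw-12) 1.519 hub [601.2 204. ]
```

```bash
python3 -m inch '[0,0,0.53,0.04,0.165,0,-1,0,0,0,0,0.05,0,-1,0,0,0,0,0,0,-1]'; python3 -m inch '[0,0,0,0,0.1,0,-1,0,0,0,0,0,0,-1]'
```

```text
clock: 12.25
eef_pos: [686.8, -71.3, 162.0]
eef_rot: [-179.8, -0.0, -11.9]
contact_force: [0.7, 6.5, -0.2]
gripper_width: -0.002
clock: 12.45
eef_pos: [686.6, -71.9, 162.0]
eef_rot: [-179.4, -0.1, -11.9]
contact_force: [4.0, 14.9, -0.2]
gripper_width: -0.004
```

The force climbs with almost no motion, so the lever is on its stop. I'll back off and lift.

```bash
python3 -m inch '[0,0,0,0,-0.3,0,-1,0,0,0,0,-0.5,0,-1,0,0,0,0,0,-0.7,-1,0,0,0,0,0,-1,-1,0,0,0,0,0,-1,-1,0,0,0,0,0,-1,-1,0,0,0,-1,0,0,-1,0,0,0,-1,0,0,-1,0,0,0,0,-1,0,-1,0,0,0,0,-1,0,-1,0,0,0,0,0,0,-1,0,0,0,0,0,0,-1]';  python3 - <<'E'
from grips import *
for c in("wrist","top","scene"): grips(c,c+"5")
for cam in ("top","scene"):
    p,d=read_camera(cam)
    for l in("jar_tall","jar_short","tape_roll","wrench"):
        for o in outline_of(cam,l)[:1]:
            P=cloud(cam,d,o["region"]);print(cam,l,round(o["p"],2),np.round(o["box"]),np.round(np.median(P,0)))
E
```

```text
clock: 13.65
eef_pos: [630.9, 50.4, 310.1]
eef_rot: [179.9, -0.0, -11.8]
contact_force: [-0.6, -1.0, 0.9]
gripper_width: -0.002
wrist 200 ctr [492.4  44.4] size 12 15 z 109.5 ang 149.9 val(yaw-12) 2.825 hub [552.    9.7]
wrist 50 ctr [529.1 193.7] size 45 10 z 99.2 ang 38.9 val(yaw-12) 0.888 hub [475.3 150.4]
wrist 50 ctr [598.6 193.3] size 12 9 z 110.9 ang 76.9 val(yaw-12) 1.552 hub [582.9 126.1]
top 141 ctr [615.4 269.8] size 60 16 z 111.3 ang 74.0 val(yaw-12) 1.501 hub [596.3 203.4]
top 133 ctr [677.3 -88.8] size 15 61 z 112.0 ang -13.4 val(yaw-12) -0.024 hub [610.2 -72.8]
top 61 ctr [484.    4.9] size 26 14 z 111.7 ang 76.0 val(yaw-12) 1.536 hub [467.3 -62. ]
scene 188 ctr [617.3 271.1] size 58 16 z 110.5 ang 75.2 val(yaw-12) 1.522 hub [599.7 204.4]
scene 148 ctr [680.6 -85.4] size 16 59 z 110.6 ang -11.5 val(yaw-12) 0.008 hub [613.  -71.6]
scene 43 ctr [496.1  42.9] size 20 10 z 110.4 ang 80.5 val(yaw-12) 1.615 hub [484.7 -25.1]
top jar_tall 0.95 [399. 181. 447. 211.] [ 563. -357.  140.]
top jar_short 0.91 [156. 205. 190. 234.] [512. 210. 102.]
top tape_roll 0.18 [255. 222. 375. 260.] [ 459. -106.   66.]
top wrench 0.94 [308. 201. 374. 224.] [ 520. -180.   25.]
scene jar_tall 0.82 [104. 125. 145. 178.] [ 583. -351.  109.]
scene jar_short 0.68 [336. 180. 366. 216.] [533. 219.  97.]
scene tape_roll 0.51 [280. 198. 300. 220.] [569.  81.  32.]
scene wrench 0.74 [172. 157. 219. 186.] [ 522. -177.   23.]
```

View pics/scene5.png

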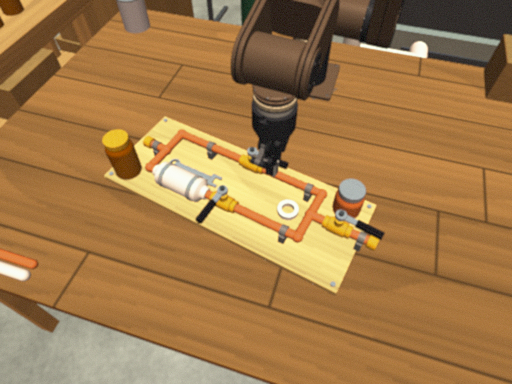

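View pics/top5.png

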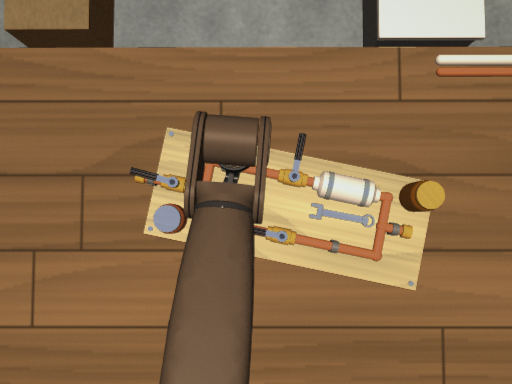

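```bash
python3 -m inch '[0,0,0,0,0,0,-1,0,0,0,0,0,0,-1,0,0,0,0,0,0,-1]'; python3 -c "
from workcell import *
print(close_job())"
```

```text
clock: 14.6
eef_pos: [630.8, 49.4, 309.9]
eef_rot: [180.0, 0.0, -12.0]
contact_force: [-0.1, 0.5, 0.3]
gripper_width: 0.002
the job is handed in; nothing more can be done
None
```

I opened the bypass valve (near branch) and then shut the filter valve (far branch), pushing each lever to its stop with the closed fingertips. I handed the job in at 14.6 s; it gives no verdict, so these results are my own camera checks.

| Lever | Reading (rad) | Needed (rad) |
|---|---|---|
| Bypass | about 1.58 | above 1.45 |
| Filter | -0.02 (top camera), 0.01 (scene camera) | below 0.12 |
| Main | about 1.51, not moved | above 1.3 |

- **Bypass:** I took this reading with a clear view, before moving on to the filter valve. In the last pictures the arm partly hid the lever, and the partial readings (1.54 and 1.62) agree with it.
- **Jars, tape and wrench:** The jars and tape are within about 3 mm of where they began. The wrench also matches its starting position in the scene camera, the only one that found it at the start.
- **Disagreement:** In the last check the top camera's tape result was a low-confidence false match (0.18) on the bypass pipe, because the arm hid the tape. The scene camera showed the tape in place.
- **Robot:** It ended with its fingertips about 120 mm above the levers, touching nothing.

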